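Open the analyser's air-filter bay

ROBOT

A 6-joint arm with a two-finger parallel gripper is mounted at the origin on the work surface. World frame = base frame: x ahead of the robot, y to its left, z up, the work surface at z = 0. Lengths are in mm, angles in degrees, forces in N, time in s.
With the tool pointing down it reaches from about 425 to 1125 mm from the base axis. Payload 14.9 kg.
Tool frame: the origin (TCP) lies midway between the tips of the shut fingers; the grasp point (between the pads) lies 19 mm behind it; z points along the fingers, y is the direction in which the jaws open and shut (so a half turn about z gives the same grasp; the last joint's range is limited). The gripper opens to 91 mm and grips with 3 to 60 N. Pads are 32 mm wide; open, the fingers measure 118 mm over their backs; the gripper's body (76 mm by 178 mm) begins 60 mm behind the grasp point.
Start: joints at [75.441, 21.709, 99.362, -0, 58.929, -1.908], TCP at [153.313, 683.017, 213.932] pointing down, gripper open.
Joint ranges: [-158.91, 158.91], [-42.39, 125.64], [0.06, 152.35], [-60.88, 240.88], [17.5, 164.5], [-176.32, 176.32]. Speed limits (degrees/s): [108.29, 108.29, 136.94, 180, 180, 180].

INTERFACE

Orientations are given as [roll, pitch, yaw] about the fixed x, y, z axes, in that order (R = Rz(yaw) Ry(pitch) Rx(roll)).
In Python, from station import manip gives the robot as it stands.
- The arm moves only by the tool step_arm, never from a script. Its arguments are lists of equal length, an entry for each row: "travel": the shift along the tool's x, y, z in m, a list of three; "turn": the turn, a rotation vector about the tool's x, y, z in rad, a list of three; "claw": the closure, from -1 (fully open) to 1 (shut), so that 0 is half open. In form: {"travel": [[tx, ty, tz], ...], "turn": [[wx, wy, wz], ...], "claw": [claw, ...]}. A call has 1 to 8 rows; each row shifts and turns the commanded pose from where the row before left it, along the tool's axes as they then stand; what a row does not reach is not made up. A row lasts 1/8 s, in which the tool goes at most 62.5 mm and 10.7 degrees, less where a joint would pass 70% of its speed; a pose out of reach is approached as far as the arm can. A call is refused whole if a number of a shift passes 0.0625 or a number of a turn 0.188, either way. A call with a gripper value outside its range is refused whole. The fingers move at their own pace and stop on an object; the grip force is fixed at half the most. Time passes only in rows, so rows that do not move let the fingers close. It gives the time, the measured TCP pose, the force and the opening at its end, in the units of the state.
- manip.get_state(): the state, without advancing time (a new reading comes with each control period).
- manip.read_camera(name): name is "side" or "top" or "wrist"; returns a dict with "frame" (480x640x3 uint8, red, green, blue), "K" (3x3 intrinsics, pixels), "rvec" (rotation vector, rad) and "tvec" (3), from world to camera coordinates, as OpenCV has them. Camera axes: x right, y down, z forward; pixel columns grow to the right and rows downward; lengths in mm; the calibration is good to about 2 mm. A picture is of the moment at which its call begins. There is no depth.
- manip.hand_in(): hands the job in, once; it reports no verdict.
The state is a dict: "time": time; "joint_pos": joint angles; "joint_velocities": joint speeds; "joint_efforts": joint torques, N m; "tcp_pos": TCP position; "tcp_rot": TCP orientation; "contact_force": force on the tool from outside, world axes, zero at the start; "moment": the same for the moment, N m; "finger_gap": finger opening in mm.
Only numpy, scipy, OpenCV 4.12 (cv2) and the standard library are available. Lean on these libraries where they do the work, as an engineer would, in place of code of your own. Each camera call takes 0.05 s, during which the arm holds its last target. There are 200 camera calls.

TASK

The air filter of the low blood analyser on the bench is due for cleaning. Press the snap tab in with a fingertip until the louvred filter cover springs free of it, then push the cover by its thumb ledge along its guides, right off its seat, so that the filter bay is fully open and the cover lies flat on the analyser's deck, clear of the guides. Only press and push: do not pick the cover up, and leave the vial standing on the deck and everything else on the bench where it is.

Things in the scene. Friction and masses are not known exactly. Their poses are not given: they have to be found in the camera images.
- analyser: low white blood analyser, fixed to the bench, 300 (x) x 360 (y) x 115 mm high. Origin: centre of its underside; z up, -x its sloping operator panel, +y the direction in which the filter cover slides off. The flat deck, 115 mm up, runs from x = -60 to 150 mm and over the whole length in y. On it a metal bar with cuvettes, 33 mm high in all, stands at x = 92 to 140 mm
- bay (a point): middle of the cover's seat, on the deck surface, where the cover's origin is while seated: x = 25, y = -70, z = 115 mm of the analyser, axes parallel to it. The filter well under the cover is 60 (x) x 70 (y) mm
- guides_end (a point): end of the guides, on the centre line x = 25 mm, at y = -25 mm of the analyser, on the deck. Two rails, 9.5 mm high above the deck, hold the seated cover's long edges from y = -118 mm to here; their overhanging lips leave 72 mm free between them. Beyond this point the deck is flat and free as far as the vial
- tab_top (a point): centre of the top of the snap tab's ribbed thumb pad, 28 (x) x 30 (y) mm, at x = 25, y = -140 mm of the analyser; the pad's front edge is 5 mm behind the cover's rear edge. Its top is 13 mm above the deck at rest and moves straight down when pressed. Either side of it, 18.5 to 33.5 mm from the centre line, is a low spring housing 5.5 mm above the deck
- snap_tab (a joint): travel of the snap tab, m: 0 up, 0.007 fully in (top then 6 mm above the deck). Sprung: 2 to 5 N starts it, 5 to 8 N takes it fully in; it comes up when let go. Its tooth sits in a slot near the cover's rear edge and holds the cover until the tab is about 0.0045 in; two spring prongs then push the cover about 14 mm along +y, past the tooth
- cover: grey louvred filter cover, a loose plate 84 (x) x 100 (y) x 5 mm thick, about 90 g, lying on the deck. Origin: centre of its underside; axes parallel to the analyser's. It is wholly clear of the guides once it has moved 95 mm along the analyser's +y from its seat
- ledge (a point): middle of the top edge of the cover's upright thumb ledge, a cross wall 50 mm wide (x) and 8 mm thick (y), its top 22 mm above the cover's underside, 22 mm behind the cover's origin (y = -22 mm of the cover). Behind it the plate runs on 24 mm. Once the cover is free, about 1 N on the ledge's rear (-y) face slides it
- vial: small capped vial, 29 mm across, 45 mm high, standing on the deck near its +y end (about x = 30, y = 162 mm of the analyser), in line with the cover's path: the seated cover's front edge is about 165 mm from it. Origin: centre of its underside
- tube_rack: white tube rack with capped tubes, 60 x 150 x 90 mm high, on the bench at the analyser's -y side. Origin: centre of its underside
- cup_a: capped specimen cup, 62 mm across, 69 mm high, on the bench at the analyser's +y side. Origin: centre of its underside
- cup_b: the same kind of cup, on the left of the bench. Origin: centre of its underside
- cup_c: the same kind of cup, on the right of the bench. Origin: centre of its underside
- tip_box: pipette tip box, 85 x 125 x 81 mm high, on the right of the bench. Origin: centre of its underside
- calculator: flat calculator, 150 x 80 x 15 mm, on the left of the bench. Origin: centre of its underside

How it is judged:
By the outcome, as a careful person would: the job done as asked, in the order asked, and still so for the second after the job is handed in, with the robot touching nothing.
It also fails if it takes over 42 s, if anything falls off the work surface, if the arm or the gripper's body presses on something with over 40 N, if the wrist force passes 120 N, or if a joint passes its speed limit or range.

## Working session

There is one attempt and no reset: what is moved stays moved. The work goes in short steps, Python scripts to look and compute and a tool call to move; the robot and the scene stay as the last step left them, time stands still between calls to the robot, and variables do not carry over. Pictures are saved under pics/ and viewed, about 8 in all and at most 12, crops included, and the job is handed in when it is done.

Besides the shell and the picture viewer there is one more tool, called after ">>>" as name(argument=value, ...) on one line, values as JSON. step_arm: Moves the arm, as the interface text tells. Its arguments: {"type":"object","properties":{"travel":{"type":"array"},"turn":{"type":"array"},"claw":{"type":"array"}},"required":["travel","turn","claw"]}

```bash
mkdir -p pics; cat > h.py <<'E'
import numpy as np, cv2
from station import manip
def snap(n,f):
    c=manip.read_camera(n); cv2.imwrite(f'pics/{f}.png',c['frame'][:,:,::-1]); np.savez(f'pics/{f}.npz',K=c['K'],r=c['rvec'],t=c['tvec']); return c
def ray(f,u,v,z):
    d=np.load(f'pics/{f}.npz'); R=cv2.Rodrigues(d['r'])[0]; t=d['t'].ravel()
    C=-R.T@t; w=R.T@np.linalg.solve(d['K'],[u,v,1.]); return C+w*(z-C[2])/w[2]
def proj(f,P):
    d=np.load(f'pics/{f}.npz'); return cv2.projectPoints(np.float64(P).reshape(-1,1,3),d['r'],d['t'],d['K'],None)[0].reshape(-1,2)
E
python3 - <<'E'
from h import *
for n in('top','side'): snap(n,n+'0')
s=manip.get_state(); print({k:s[k] for k in('time','tcp_pos','tcp_rot','finger_gap','contact_force')})
E
```

```text
{'time': 0.1, 'tcp_pos': array([153.21558293, 682.66632061, 213.35623723]), 'tcp_rot': array([-1.79943053e+02, -1.56537616e-03,  1.67349159e+02]), 'finger_gap': 91.01291573424176, 'contact_force': array([ 0.21033614, -1.3295792 ,  0.33836031])}
```

View pics/top0.png

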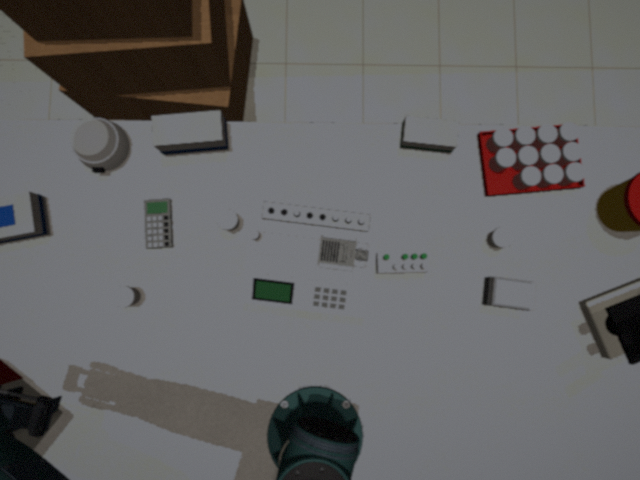

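View pics/side0.png

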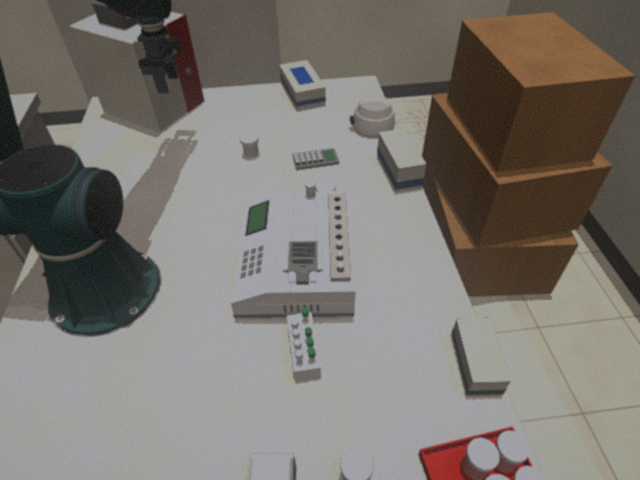

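The top view shows the analyser with its deck bar from (262,210) to (370,222), the cover at about (337,251), the tab at about (361,254) and the vial at about (257,236). I'll enlarge this region to measure it.

```bash
python3 - <<'E'
from h import *
i=cv2.imread('pics/top0.png')[190:320,225:440]
i=cv2.convertScaleAbs(i,alpha=1.25,beta=-30)
cv2.imwrite('pics/c0.png',cv2.resize(i,None,fx=3.7,fy=3.7,interpolation=cv2.INTER_CUBIC))
E
```

```text
(no output)
```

View pics/c0.png

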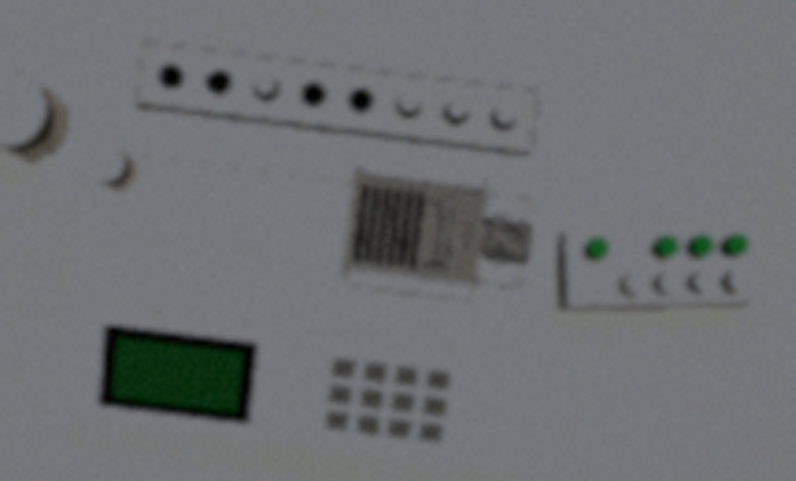

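The crop shows the cover's front edge midpoint near (353,221), its rear edge near (480,236), the pad centre near (506,240) and the bar's lower edge from (138,105) to (528,153). I'll convert these to world positions.

```bash
python3 - <<'E'
from h import *
def r(u,v,z): return ray('top0',225+(u+.5)/3.7-.5,190+(v+.5)/3.7-.5,z)
f,b,p=r(353,221,120),r(480,236,120),r(506,240,128)
print('front',f,'rear',b,'pad',p)
b1,b2=r(138,105,125),r(528,153,125); d=b1-b2; print('bar',b1,b2,np.degrees(np.arctan2(-d[0],d[1])),np.hypot(*d[:2]))
d=f-b; print(np.degrees(np.arctan2(-d[0],d[1])),np.hypot(*d[:2]))
print('vial',r(116,172,160)) 
E
```

```text
front [535.40161359 -10.02583678 120.        ] rear [ 524.91372142 -105.87640194  120.        ] pad [ 521.47082211 -124.73940448  128.        ]
bar [621.40168339 153.07889803 125.        ] [ 587.67922598 -141.66247289  125.        ] -6.5270414152141205 296.66425444437874
-6.244416877465337 96.42264632357389
vial [566.36878417 163.50048414 160.        ]
```

>>> step_arm(travel=[[0, 0, 0], [-0.04, -0.042, 0], [-0.04, -0.042, 0], [-0.04, -0.042, 0], [-0.04, -0.042, 0], [-0.04, -0.042, 0], [-0.04, -0.042, 0], [-0.04, -0.042, 0]], turn=[[0, 0, -0.11], [0, 0, 0], [0, 0, 0], [0, 0, 0], [0, 0, 0], [0, 0, 0], [0, 0, 0], [0, 0, 0]], claw=[1, 1, 1, 1, 1, 1, 1, 1])

```text
time: 1.1
tcp_pos: [399.8, 358.2, 213.9]
tcp_rot: [-180.0, 0.0, 173.7]
contact_force: [-0.0, 0.8, 1.0]
finger_gap: 14.4
```

>>> step_arm(travel=[[-0.022, -0.058, 0], [-0.022, -0.058, 0], [-0.022, -0.058, 0], [-0.022, -0.058, 0], [-0.022, -0.058, 0], [-0.022, -0.058, 0], [-0.022, -0.058, 0], [-0.022, -0.058, 0]], turn=[[0, 0, 0], [0, 0, 0], [0, 0, 0], [0, 0, 0], [0, 0, 0], [0, 0, 0], [0, 0, 0], [0, 0, 0]], claw=[1, 1, 1, 1, 1, 1, 1, 1])

```text
time: 2.1
tcp_pos: [522.8, -122.9, 213.9]
tcp_rot: [180.0, 0.0, 173.6]
contact_force: [1.3, 1.1, 0.4]
finger_gap: 0.3
```

```bash
python3 - <<'E'
from h import *
snap('wrist','w1')
s=manip.get_state(); print({k:s[k] for k in('time','tcp_pos','tcp_rot','finger_gap','contact_force')})
print(proj('w1',[[522,-124,128],s['tcp_pos']]))
E
```

```text
{'time': 2.15, 'tcp_pos': array([ 524.5141766 , -128.11504285,  214.30223511]), 'tcp_rot': array([-1.79911493e+02,  9.99715257e-02,  1.73553296e+02]), 'finger_gap': 0.20750173474033928, 'contact_force': array([-2.02953404, -1.45571554, -0.02973205])}
[[317.46987787 241.9250068 ]
 [308.55184839 291.69277466]]
```

View pics/w1.png

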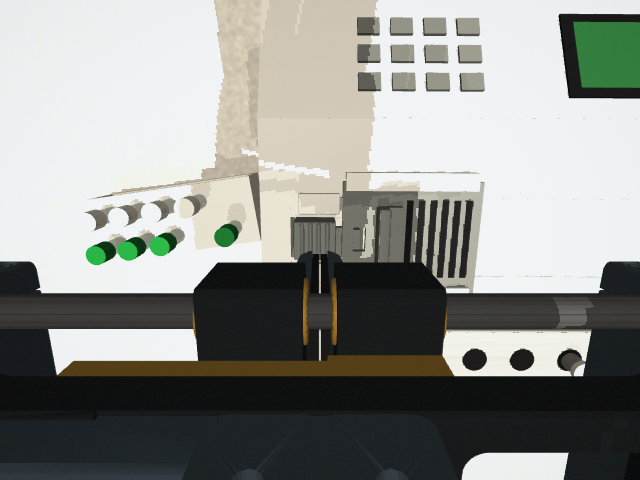

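The wrist view shows the pad's near edge at v≈217 spanning u≈293–341, the rail outer edge along v≈172 from u 345 to 484, and the fingertips at (320,255).

```bash
python3 - <<'E'
from h import *
a,b=ray('w1',294,218,128),ray('w1',334,218,128); print(a,b)
y=np.radians(-6.4); ex=np.array([np.cos(y),np.sin(y),0]); ey=np.array([-np.sin(y),np.cos(y),0])
print('pad c',(a+b)/2+14*ex, np.hypot(*(a-b)[:2]))
r1,r2=ray('w1',346,173,124.5),ray('w1',484,173,124.5); print(r1,r2,np.hypot(*(r1-r2)[:2]))
c=np.array([522,-124,0.])
for nm,dx,dy,z in [('pad-',-14,-15,128),('pad+',-14,15,128),('cov rear',0,20,120),('rail end',-36,115,124.5),('ledge',-25,48-4+0,137),('hous',-33.5,0,120.5)]:
    print(nm,proj('w1',c+dx*ex+dy*ey+[0,0,z])) 
E
```

```text
[ 502.98930196 -138.36892268  128.        ] [ 506.12025065 -110.54447787  128.        ]
pad c [ 518.46752717 -126.01726533  128.        ] 28.000045874679078
[476.33966811 -99.01277186 124.5       ] [486.98967029  -4.48143017 124.5       ] 95.12937037594132
pad- [[296.06921443 222.61063906]]
pad+ [[338.80131517 222.59644809]]
cov rear [[344.87438993 239.20696923]]
rail end [[482.400031   190.59232312]]
ledge [[382.84141918 209.15857146]]
hous [[317.45100445 193.54856698]]
```

>>> step_arm(travel=[[0.0035, -0.002, 0.02], [0, 0, 0.03], [0, 0, 0.02], [0, 0, 0]], turn=[[0, 0, 0], [0, 0, 0], [0, 0, 0], [0, 0, 0]], claw=[1, 1, 1, 1])

```text
time: 2.65
tcp_pos: [517.9, -122.0, 142.6]
tcp_rot: [180.0, -0.2, 173.6]
contact_force: [-0.3, -0.1, 0.1]
finger_gap: 0.1
```

```bash
python3 - <<'E'
from h import *
snap('wrist','w2');snap('side','s2')
s=manip.get_state(); print({k:s[k] for k in('time','tcp_pos','tcp_rot','finger_gap','contact_force')})
E
```

```text
{'time': 2.75, 'tcp_pos': array([ 519.19768204, -122.33491592,  144.42011754]), 'tcp_rot': array([-1.79998587e+02,  5.86761271e-03,  1.73655925e+02]), 'finger_gap': 0.38413712101717545, 'contact_force': array([ 0.93118347,  0.370667  , -0.11030985])}
```

View pics/w2.png

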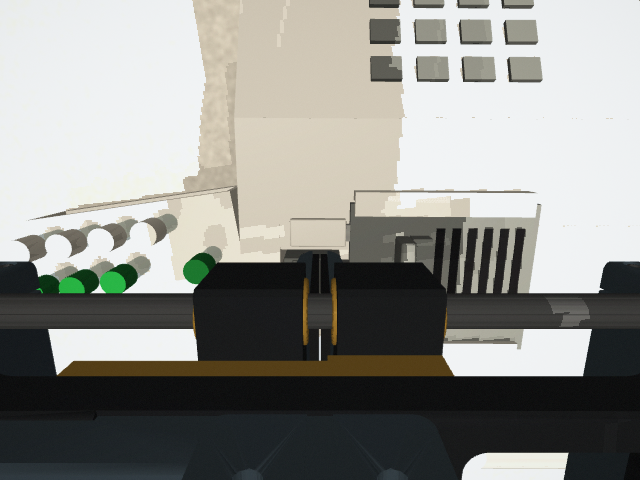

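>>> step_arm(travel=[[0, -0.003, 0.012], [0, 0, 0.003], [0, 0, 0.002], [0, 0, 0.002], [0, 0, 0.001], [0, 0, 0]], turn=[[0, 0, 0], [0, 0, 0], [0, 0, 0], [0, 0, 0], [0, 0, 0], [0, 0, 0]], claw=[1, 1, 1, 1, 1, 1])

```text
time: 3.5
tcp_pos: [518.7, -125.4, 124.0]
tcp_rot: [-180.0, 0.0, 173.7]
contact_force: [-2.1, -1.6, 4.1]
finger_gap: 0.6
```

Contact: 4 N up. I'll press a little further.

>>> step_arm(travel=[[0, 0, 0.001], [0, 0, 0.001], [0, 0, 0], [0, 0, 0]], turn=[[0, 0, 0], [0, 0, 0], [0, 0, 0], [0, 0, 0]], claw=[1, 1, 1, 1])

```text
time: 4.0
tcp_pos: [518.8, -125.4, 122.0]
tcp_rot: [-180.0, 0.0, 173.7]
contact_force: [-1.8, -0.9, 4.4]
finger_gap: 0.2
```

```bash
python3 - <<'E'
from h import *
snap('wrist','w3')
s=manip.get_state(); print(s['time'],s['tcp_pos'],s['contact_force'])
a,b=[cv2.imread(f'pics/{n}.png') for n in('w2','w3')]
print(cv2.absdiff(a,b)[150:350].mean())
E
```

```text
4.05 [ 518.73057543 -125.35018375  121.97033064] [-0.98200973 -0.35661122  5.57988951]
22.7463515625
```

View pics/w3.png

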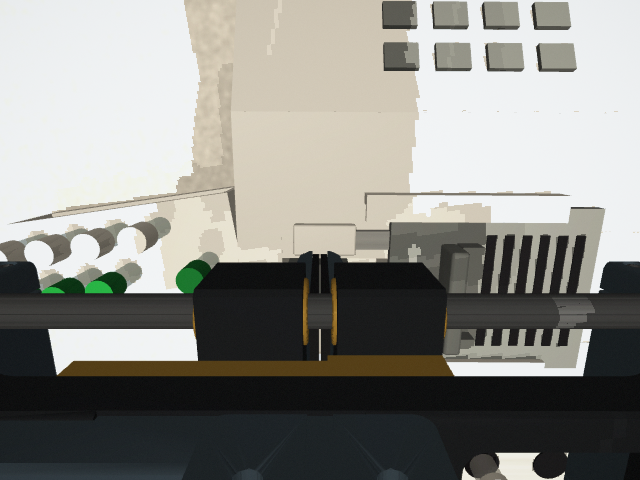

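The cover has sprung free: its rear edge is now at u≈389, leaving a gap to the housing at 355, and its front is past the rail end. Next I'll lift, move over behind the ledge and lower.

>>> step_arm(travel=[[0, 0, -0.008], [0, 0, -0.025], [0, 0.02, 0], [0, 0.018, 0], [0, 0, 0], [0, 0, 0.02], [0, 0, 0.009], [0, 0, 0]], turn=[[0, 0, 0], [0, 0, 0], [0, 0, 0], [0, 0, 0], [0, 0, 0], [0, 0, 0], [0, 0, 0], [0, 0, 0]], claw=[1, 1, 1, 1, 1, 1, 1, 1])

```text
time: 5.05
tcp_pos: [522.3, -87.5, 125.1]
tcp_rot: [180.0, -0.1, 173.7]
contact_force: [-0.2, 0.5, 1.1]
finger_gap: 0.4
```

```bash
python3 - <<'E'
from h import *
snap('wrist','w4')
s=manip.get_state(); print(s['time'],s['tcp_pos'],s['tcp_rot'],s['contact_force'])
E
```

```text
5.1 [522.73208925 -87.57948311 125.73791946] [ 1.79995763e+02 -4.63810032e-02  1.73649103e+02] [-0.15343046  0.69704269  0.3902847 ]
```

View pics/w4.png

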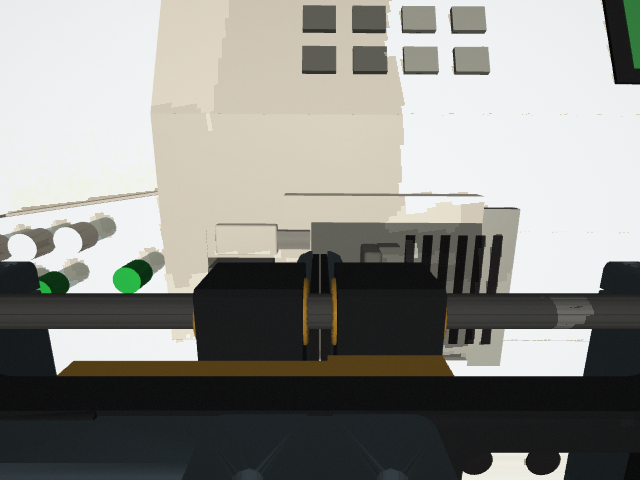

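The fingertip (u 300–341) is over the rear of the plate, just behind the ledge (u≈363–400). I'll push slowly.

>>> step_arm(travel=[[0, 0.004, 0], [0, 0.004, 0], [0, 0.005, 0], [0, 0.006, 0], [0, 0.008, 0], [0, 0.008, 0], [0, 0.006, 0], [0, 0.004, 0]], turn=[[0, 0, 0], [0, 0, 0], [0, 0, 0], [0, 0, 0], [0, 0, 0], [0, 0, 0], [0, 0, 0], [0, 0, 0]], claw=[1, 1, 1, 1, 1, 1, 1, 1])

```text
time: 6.1
tcp_pos: [527.9, -42.4, 125.9]
tcp_rot: [-180.0, -0.0, 173.7]
contact_force: [0.2, -0.9, 0.8]
finger_gap: 0.6
```

```bash
python3 - <<'E'
from h import *
snap('wrist','w5')
s=manip.get_state(); print(s['time'],s['tcp_pos'],s['tcp_rot'],s['contact_force'])
E
```

```text
6.15 [527.90227031 -42.19560365 125.92108339] [ 1.79994550e+02 -1.50060759e-03  1.73666694e+02] [-0.04762584  0.43936033 -0.44809428]
```

View pics/w5.png

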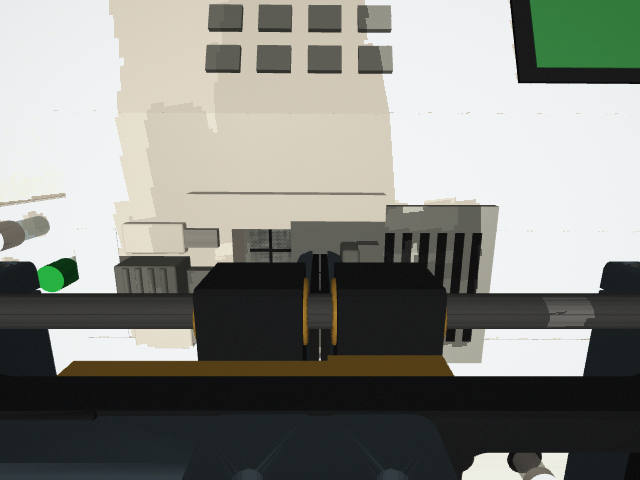

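The cover is sliding: its rear edge is at u≈291, the rail end is at u≈386 and the filter mesh is starting to show. About 45 mm remain to clear the guides, so I'll push 57 mm.

>>> step_arm(travel=[[0, 0.005, 0], [0, 0.008, 0], [0, 0.01, 0], [0, 0.01, 0], [0, 0.01, 0], [0, 0.008, 0], [0, 0.004, 0], [0, 0.002, 0]], turn=[[0, 0, 0], [0, 0, 0], [0, 0, 0], [0, 0, 0], [0, 0, 0], [0, 0, 0], [0, 0, 0], [0, 0, 0]], claw=[1, 1, 1, 1, 1, 1, 1, 1])

```text
time: 7.15
tcp_pos: [534.2, 14.0, 125.9]
tcp_rot: [-180.0, 0.0, 173.7]
contact_force: [-0.7, 0.4, 0.1]
finger_gap: 0.2
```

>>> step_arm(travel=[[0, 0, 0], [0, -0.006, 0], [0, -0.002, -0.03], [0, 0, -0.06], [0.05, 0, -0.03], [0.06, 0, 0], [0.02, -0.04, 0], [0, 0, 0]], turn=[[0, 0, 0], [0, 0, 0], [0, 0, 0], [0, 0, 0], [0, 0, 0], [0, 0, 0], [0, 0, 0], [0, 0, 0]], claw=[1, 1, 1, 1, 1, 1, 1, 1])

```text
time: 8.15
tcp_pos: [398.3, -20.9, 246.1]
tcp_rot: [-180.0, 0.0, 173.5]
contact_force: [0.2, -0.8, -0.4]
finger_gap: 0.9
```

```bash
python3 - <<'E'
from h import *
s=manip.get_state(); print(s['time'],s['tcp_pos'],s['tcp_rot'],s['contact_force'])
snap('top','t6');snap('side','s6')
a=cv2.imread('pics/t6.png')[190:320,225:440]; a=cv2.resize(cv2.convertScaleAbs(a,alpha=1.25,beta=-30),(645,390),interpolation=cv2.INTER_CUBIC)
b=cv2.resize(cv2.imread('pics/s6.png')[170:330,215:370],None,fx=2.4,fy=2.4)
cv2.imwrite('pics/t6c.png',a); cv2.imwrite('pics/s6c.png',b)
E
```

```text
8.15 [398.27085066 -20.90353476 246.11775151] [-1.79987682e+02  4.74956571e-02  1.73534510e+02] [ 0.20684292 -0.78478554 -0.36403971]
```

View pics/t6c.png

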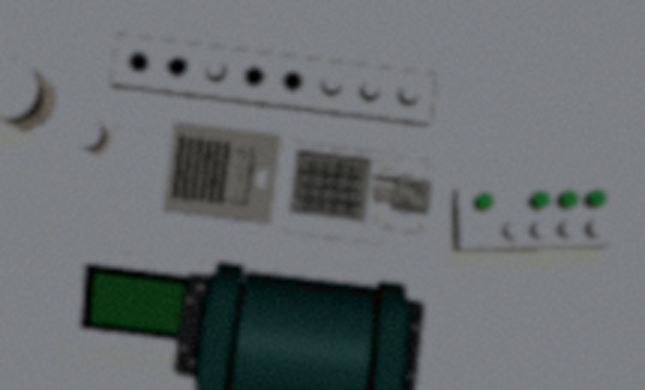

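View pics/s6c.png

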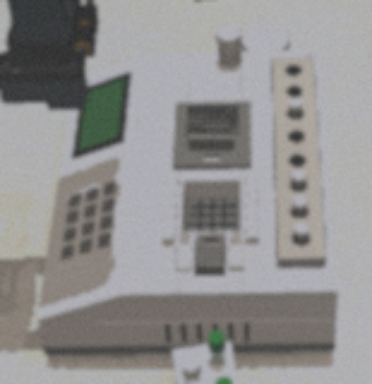

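The cover lies flat past the rails: its rear edge is at crop u≈275 and the rails end at about 290. The bay is open and the vial is in place at (95,137). I'll check the numbers.

```bash
python3 - <<'E'
from h import *
def r(u,v,z): return ray('t6',225+(u+.5)/3-.5,190+(v+.5)/3-.5,z)
y=np.radians(-6.4); ey=np.array([-np.sin(y),np.cos(y)]);ex=np.array([np.cos(y),np.sin(y)])
pad=np.array([519,-125.3])
P={'rear+x':r(280,134,120),'rear-x':r(270,223,120),'front+x':r(176,123,120),'front-x':r(165,210,120)}
for k,p in P.items(): d=p[:2]-pad; print(k,'analyser',d@ex+25,d@ey-140)
a,b=[cv2.imread(f'pics/{n}.png',0).astype(float) for n in('top0','t6')]
print('vial shift', cv2.phaseCorrelate(a[226:246,248:266].copy(),b[226:246,248:266].copy()))
E
```

```text
rear+x analyser 69.67458155411587 -12.867575833649212
rear-x analyser -13.886793129195667 -13.696101899131307
front+x analyser 68.21228206458883 84.67799129212099
front-x analyser -13.601826660188152 84.36452486650174
vial shift ((0.08215664369631526, 0.24573704147965003), 0.8975791324261282)
```

```bash
python3 -c "
from station import manip
print(manip.get_state()['contact_force']); print(manip.hand_in())"
```

```text
[0.05230042 0.05195834 0.61308965]
the job is handed in; nothing more can be done
None
```

The filter cover is off its seat and lying flat on the deck, clear of the guides. The filter bay is fully open, and I handed the job in at about 8.3 s. I pressed the snap tab in with the shut fingertips to about 6 mm, reading about 5 N. The cover then sprang free, and I pushed it by the rear face of its thumb ledge along +y, then backed the arm off.

**Last checks, from the top and side cameras:**
- **Cover position:** its rear edge is at about y = -13 mm of the analyser, about 12 mm past the end of the guides. That is about 107 mm of travel from the seat, and it lies square and flat.
- **Vial:** it is still standing and shows no measurable shift. The cover's front edge is about 60 mm from it.
- **Rest of the bench:** in the pictures I looked at, the tube rack and the bar were in place. I did not check the cups, tip box and calculator again, but the arm only lowered over the tab and cover.
- **Contact:** the arm is clear and the force reading is about zero.

No check failed. The top and wrist cameras differed by about 3 mm on the tab's position, which did not affect the press.

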